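Bring a cart wheel's valve to twelve o'clock

TASK

The clay cart's wheel is up on the bench stand with a soft tyre: turn it with gentle pushes of the fingertips on its yellow spokes, taking the next spoke as needed, until the red-capped valve stem is at twelve o'clock, straight above the axle and ready for the pump, then leave the wheel standing there and take the hand away. Keep off the dirty tyre and off the valve stem itself. Do not grip or lift anything, and leave the stand and the things lying around it where they are.

Things in the scene. Friction and masses are not known exactly. Their poses are not given: they have to be found in the camera images.
- wheel: upright turning wheel, about 1 kg. Origin: its centre on the axle, 222 mm above the table. x axis: along the level axle, away from the robot; z axis: from axle to valve, pointing up when the valve is at twelve o'clock. It turns about x either way without limit; bearing drag 0.22 N m, so it stops almost at once and stays where it is left
- hub_front (a point): robot-side end of the hub (a steel release button), 40 mm before the wheel's centre. The yellow hub is 62 mm in diameter where the spokes start, 40 mm at its front end, 34 mm at the back
- spokes: six straight yellow spokes, fixed in the wheel (origin and axes of wheel), at 30, 90, 150, 210, 270, 330 degrees about the axle from the valve. Each 18 mm wide, 28 mm deep along the axle (14 mm each side of mid-plane), free from 48 to 142 mm from the axle; nearer the hub 26 x 40 mm. Open windows between them; rim round them: inner radius 142 mm, 30 mm wide
- tyre: black tyre with patches of dried clay, fixed on the rim (origin and axes of wheel): round section 40 mm thick, from 152 to 192 mm from the axle, 20 mm each side of mid-plane; not to be touched
- valve: valve stem with red cap, fixed in the wheel (origin and axes of wheel): 8 mm thick, cap 12 mm, in the mid-plane on the +z side, reaching inward from the rim (142 mm from the axle) to 104 mm from the axle; not to be touched
- valve_cap (a point): the inner end of the red valve cap, 104 mm from the axle
- stand: blue steel bench stand, 5 kg, loose on the table. Origin: centre of its underside, below the wheel's centre; x along the axle, away from the robot. Base plate 240 (x) x 280 mm, top 12 mm above the table; one square post, 40 x 40 mm, 251 mm high, centred 78 mm behind the wheel's mid-plane, carries the stub axle: nothing stands before the wheel on the robot's side
- pinch_pot: grey clay pinch pot, 90 mm across, 55 mm high, origin at the centre of its underside; to be left alone
- paint_tub: blue plastic paint tub, 84 mm across, 80 mm high, origin at the centre of its underside; to be left alone
- tyre_pump: hand pump lying on the table, 212 mm long, 28 mm thick, origin on the table below its middle, x along it; to be left alone
- spanner: steel spanner 160 mm long lying flat on the table, x along it; to be left alone

How it is judged:
On the way:
1. the fingers push a spoke (contact force between the fingers and spokes above 0.5 N), for 0.1 s.
At the end, for the whole second after the job is handed in: the valve stem is straight above the axle within 7 degrees and the wheel is at rest; the stand stands flat and it and all four things around it are within 20 mm of where they began (angle between wheel's own z axis and vertical below 0.12 rad and angular speed of wheel below 0.05 rad/s and angle between stand's own z axis and vertical below 0.03 rad and distance of each of pinch_pot, paint_tub, tyre_pump, spanner, stand from where it was at the start of the episode below 0.02 m); the robot touches nothing.
It fails at once if the tyre is pushed or rubbed (2 N or more) (contact force between any of the fingers, the arm and tyre above 2 N).
It fails at once if the valve stem is pushed (2 N or more) (contact force between any of the fingers, the arm and valve above 2 N).
It fails at once if the wheel is gripped or shoved hard (over 25 N) (contact force between any of the fingers, the arm and wheel above 25 N).
It fails at once if the stand is shoved, tipped or lifted (distance of stand from where it was at the start of the episode above 0.02 m or angle between stand's own z axis and vertical above 0.08 rad).
It fails at once if a thing lying around the stand is shoved or lifted (20 mm or more) (distance of any of pinch_pot, paint_tub, tyre_pump, spanner from where it was at the start of the episode above 0.02 m).
It also fails if it takes over 72 s, if anything falls off the work surface, if the arm or the gripper's body presses on something with over 40 N, if the wrist force passes 120 N, or if a joint passes its speed limit or range.

ROBOT

A 6-joint arm with a two-finger parallel gripper is mounted at the origin on the work surface. World frame = base frame: x ahead of the robot, y to its left, z up, the work surface at z = 0. Lengths are in m, angles in rad, forces in N, time in s.
With the tool pointing down it reaches from about 0.3 to 0.75 m from the base axis. Payload 8.5 kg.
Tool frame: the origin (TCP) lies between the finger pads; the fingertips stand 11 mm ahead of it and the grasp point (between the pads) lies 8 mm behind it; z points along the fingers, y is the direction in which the jaws open and shut (so a half turn about z gives the same grasp; the last joint's range is limited). The gripper opens to 85 mm and grips with 20 to 120 N. Pads are 22 mm wide; open, the fingers measure 114 mm over their backs; the gripper's body (76 mm by 85 mm) begins 54 mm behind the grasp point. The pads swing forward as they close: fully open they stand 13 mm farther back than shut.
Start: joints at [-1.552, 0.381, 1.297, -0, 1.464, -0.215], TCP at [0.127, -0.535, 0.242] pointing down, gripper open.
Joint ranges: [-3.11, 3.11], [-0.89, 2.33], [0.22, 2.48], [-1.42, 4.56], [0.17, 2.85], [-2.88, 2.88]. Speed limits (rad/s): [2.39, 2.39, 3.14, 3.14, 3.14, 3.14].

INTERFACE

Orientations are given as [roll, pitch, yaw] about the fixed x, y, z axes, in that order (R = Rz(yaw) Ry(pitch) Rx(roll)).
In Python, from cell import * gives the robot as it stands.
- The arm moves only by the tool carry_out, never from a script. Its arguments are lists of equal length, an entry for each row: "delta_pos": the shift along the world's x, y, z normalised to -1 to 1, where 1 is 60 cm, a list of three; "roll": the turn about the world's z normalised to -1 to 1, where 1 is pi/2 rad. A call has 1 to 10 rows; each row shifts and turns the pose as measured when the row begins; what a row does not reach is not made up. A row lasts 1/10 s, in which the tool goes at most 50 mm and 8.59 degrees, less where a joint would pass 70% of its speed; a pose out of reach is approached as far as the arm can. A call with a number of a shift or a turn outside -1 to 1 is refused whole. A call with a gripper value outside its range is refused whole. "fingers" is the gripper's target within -1 to 1 (fully open at 1, half-way at 0, shut at -1), set as the call begins (left out, the last holds). The fingers move at their own pace and stop on an object; "force" is the grip in N (left out, the last holds). Time passes only in rows, so rows that do not move let the fingers close. It gives the time, the measured TCP pose, the force and the opening at its end, in the units of the state.
- state(): the state, without advancing time (a new reading comes with each control period).
- snapshot(name): name is "scene" or "side" or "wrist"; returns (picture, depth): 400x640x3 uint8, red, green, blue; 400x640 float32, m along the optical axis (not along the pixel's ray), 0 where there is no reading.
- get_calibration(name): a dict with "K" (3x3 intrinsics, pixels), "world_to_cam" (4x4, takes a point from world to camera coordinates); the wrist camera has in their place "T_tool_cam" (4x4, takes a point from camera to tool coordinates, whose origin is the TCP and whose axes are the flange's). Camera axes: x right, y down, z forward; pixel columns grow to the right and rows downward; lengths in m; the calibration is good to about 2 mm. The wrist camera is an equidistant fisheye: a pixel r from the principal point sees the ray r / f radians off the axis. A picture is of the moment at which its call begins: read the wrist's pose just before it. get_calibration takes no time and is no camera call.
- finish_job(): hands the job in, once; it reports no verdict.
The state is a dict: "time_s": time; "joints": joint angles; "joint_vel": joint speeds; "effort": joint torques, N m; "ee_pos": TCP position; "orientation": TCP orientation; "force": force on the tool from outside, world axes, zero at the start; "ft_torque": the same for the moment, N m; "width": finger opening in m.
Only numpy, scipy, OpenCV 4.12 (cv2) and the standard library are available. Lean on these libraries where they do the work, as an engineer would, in place of code of your own. Each camera call takes 0.05 s, during which the arm holds its last target. There are 200 camera calls.

## Working session

There is one attempt and no reset: what is moved stays moved. The work goes in short steps, Python scripts to look and compute and a tool call to move; the robot and the scene stay as the last step left them, time stands still between calls to the robot, and variables do not carry over. Pictures are saved under pics/ and viewed, about 8 in all and at most 12, crops included, and the job is handed in when it is done.

Besides the shell and the picture viewer there is one more tool, called as a command line: name --pt "numbers of a row" for each row, then --argument value for the rest. carry_out: Moves the arm, as the interface text tells. Its arguments: {"type":"object","properties":{"delta_pos":{"type":"array","items":{"type":"array","items":{"type":"number","minimum":-1,"maximum":1}}},"roll":{"type":"array","items":{"type":"number","minimum":-1,"maximum":1}},"fingers":{"type":"number"},"force":{"type":"number"}},"required":["delta_pos","roll"]}

```bash
mkdir -p pics; ls
python3 - <<'E'
from cell import *
import cv2,numpy as np
print(state())
ims=[]
for n in ("scene","side"):
    p,d=snapshot(n); np.savez(f"pics/{n}0.npz",p=p,d=d)
    cv2.imwrite(f"pics/{n}0.png",p[:,:,::-1]); c=get_calibration(n); print(n,np.round(c["K"],1).tolist(),np.round(c["world_to_cam"],4).tolist())
E
```

```text
pics
{'time_s': 0.0, 'joints': array([-1.55227156e+00,  3.81230572e-01,  1.29829083e+00, -3.11951793e-05,
        1.46358086e+00, -2.15290284e-01]), 'joint_vel': array([ 0.00041054, -0.0004696 ,  0.00048646, -0.00070639,  0.00080229,
        0.00019983]), 'effort': array([ 1.62323697e-03, -4.48458695e+01, -2.31280535e+01, -1.31484830e-04,
        4.66344340e-03,  1.14839168e-05]), 'ee_pos': array([ 0.1274197 , -0.53474635,  0.24168305]), 'orientation': array([-3.14011126e+00, -2.92205881e-04,  2.33818198e-01]), 'force': array([-0.35237097,  0.97027838, -0.6270526 ]), 'ft_torque': array([ 0.02368864, -0.0248161 , -0.01972286]), 'width': 0.08544394103675386}
scene [[414.0, 0.0, 321.3], [0.0, 414.0, 203.1], [0.0, 0.0, 1.0]] [[-0.9781, 0.208, 0.0072, 0.5683], [0.1581, 0.7648, -0.6246, 0.0052], [-0.1355, -0.6098, -0.7809, 1.2832], [0.0, 0.0, 0.0, 1.0]]
side [[371.7, 0.0, 319.4], [0.0, 371.7, 191.3], [0.0, 0.0, 1.0]] [[-0.7672, -0.6414, 0.0048, 0.4808], [-0.4774, 0.5661, -0.672, 0.4134], [0.4283, -0.5179, -0.7405, 0.7301], [0.0, 0.0, 0.0, 1.0]]
```

View pics/scene0.png

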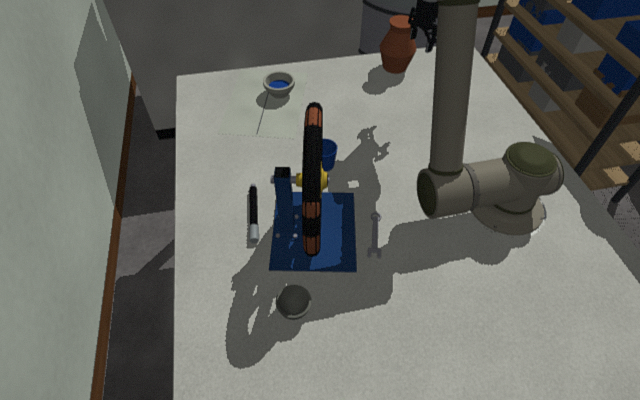

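View pics/side0.png

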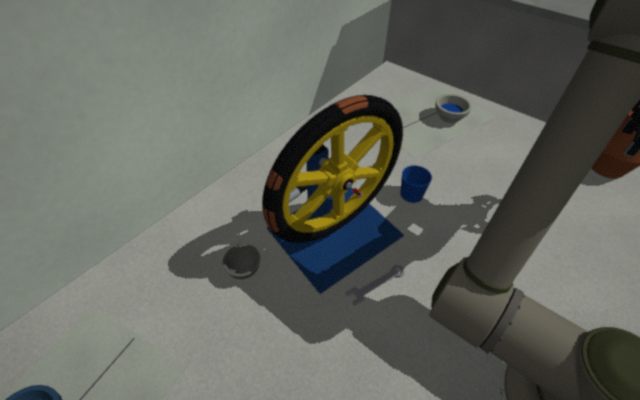

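The side view shows the wheel's robot-facing face, with its hub at about (345,183) and the red cap at about (355,191). The scene view shows the wheel edge-on at about (313,180). Next I'll turn both into 3D points.

```bash
cat > h.py <<'E'
from cell import *
import cv2,numpy as np
def pts(n,p,d,m):
    c=get_calibration(n);K=c["K"];T=np.linalg.inv(c["world_to_cam"])
    v,u=np.nonzero(m&(d>0));z=d[v,u]
    X=np.c_[(u-K[0,2])/K[0,0]*z,(v-K[1,2])/K[1,1]*z,z]
    return X@T[:3,:3].T+T[:3,3],u,v
def hsv(p): return cv2.cvtColor(p,cv2.COLOR_RGB2HSV).astype(int)
def yellow(p):
    h=hsv(p); return (h[...,0]>20)&(h[...,0]<34)&(h[...,1]>150)&(h[...,2]>50)
def red(p):
    h=hsv(p); return ((h[...,0]<5)|(h[...,0]>174))&(h[...,1]>140)&(h[...,2]>60)
E
python3 - <<'E'
from h import *
f=np.load("pics/side0.npz");p,d=f["p"],f["d"]
X,u,v=pts("side",p,d,yellow(p))
print(len(X),X.min(0),X.max(0))
k=(X[:,2]>.05)
X=X[k]
# front rim / all: plane by iterated svd
c=X.mean(0);
for _ in range(10):
    r=X-c;n=np.linalg.svd(r[w] if _ else r,full_matrices=False)[2][2]; e=r@n; w=abs(e)<.03
    c=X[w].mean(0)
print("normal",n,"c",c,"yaw",np.arctan(n[1]/n[0]))
R,ur,vr=pts("side",p,d,red(p))
for a in zip(ur,vr,np.round(R,3).tolist()): print(*a)
img=cv2.resize(p[80:255,250:420],None,fx=4.5,fy=3.4*4.5/3.4)[:,:,::-1]
cv2.imwrite("pics/crop1.png",cv2.resize(p[90:245,255:410],None,fx=3.8,fy=3.8,interpolation=2)[:,:,::-1])
# blue stand: base plate top
h=hsv(p);b=(h[...,0]>100)&(h[...,0]<125)&(h[...,1]>120)
B,ub,vb=pts("side",p,d,b);k=(abs(B[:,2]-.012)<.006)&(np.hypot(*(B[:,:2]-c[:2]).T)<.25)
print("base",cv2.minAreaRect(B[k][:,:2].astype(np.float32)))
f=np.load("pics/scene0.npz");p,d=f["p"],f["d"]
h=hsv(p);b=(h[...,0]>100)&(h[...,0]<125)&(h[...,1]>120)
B,ub,vb=pts("scene",p,d,b);k=(abs(B[:,2]-.012)<.006)&(np.hypot(*(B[:,:2]-c[:2]).T)<.25)
print("base",cv2.minAreaRect(B[k][:,:2].astype(np.float32)))
q=cv2.boxPoints(cv2.minAreaRect(B[k][:,:2].astype(np.float32)));print(q)
E
```

```text
5841 [ 0.54710812 -0.17776265  0.01250114] [0.76456043 0.1278935  0.38426057]
normal [ 0.97598011 -0.21663562  0.02306156] c [ 0.58834346 -0.02407099  0.2247399 ] yaw -0.21842595526520417
354 189 [0.586, -0.084, 0.137]
355 189 [0.584, -0.086, 0.136]
356 189 [0.582, -0.087, 0.137]
354 190 [0.584, -0.082, 0.136]
355 190 [0.582, -0.084, 0.136]
356 190 [0.58, -0.084, 0.137]
357 190 [0.579, -0.087, 0.135]
354 191 [0.582, -0.08, 0.135]
355 191 [0.581, -0.082, 0.135]
356 191 [0.579, -0.083, 0.135]
357 191 [0.578, -0.086, 0.134]
356 192 [0.579, -0.084, 0.131]
357 192 [0.578, -0.086, 0.13]
358 192 [0.577, -0.09, 0.127]
357 193 [0.579, -0.089, 0.122]
358 193 [0.576, -0.089, 0.125]
base ((0.5783684253692627, -0.07692775130271912), (0.3844735324382782, 0.22451376914978027), 76.9297103881836)
base ((0.587225615978241, -0.075874924659729), (0.3849550187587738, 0.2366584837436676), 77.1283950805664)
[[ 0.42899215 -0.23715594]
 [ 0.65970385 -0.28987566]
 [ 0.7454591   0.08540609]
 [ 0.5147474   0.1381258 ]]
```

View pics/crop1.png

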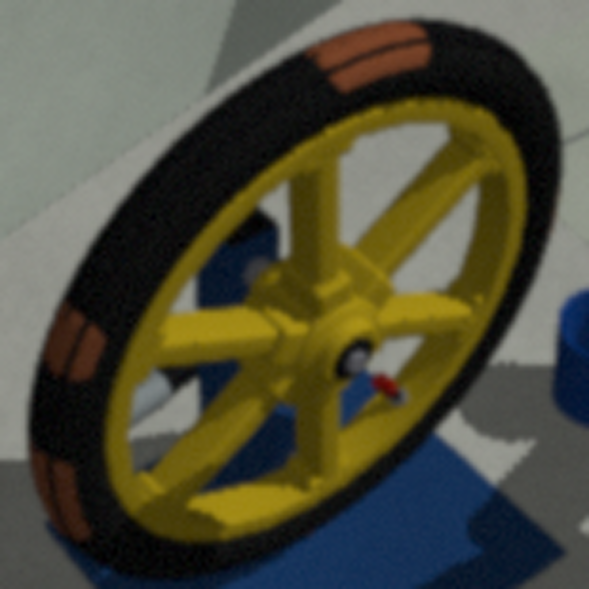

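Run:
```python
from h import *
from scipy.optimize import least_squares
f=np.load("pics/side0.npz");p,d=f["p"],f["d"]
X,u,v=pts("side",p,d,np.ones(d.shape,bool))
n=np.array([np.cos(-.222),np.sin(-.222),0]);t=np.array([-n[1],n[0],0]);C0=np.array([.6,-.024,.222])
Q=lambda X,C:((X-C)@n,(X-C)@t,X[:,2]-C[2])
for yaw in (-.222,):
    # tyre torus fit: points seen from side cam
    a,b,z=Q(X,C0);r=np.hypot(b,z);col=p[v,u].astype(int)
    k=(r>.15)&(r<.2)&(abs(a)<.045)&(X[:,2]>.05)&(z>-.14)
    def res(q,P):
        N=np.array([np.cos(q[2]),np.sin(q[2]),0]);T=np.array([-N[1],N[0],0]);D=P-[q[0],q[1],.222]
        A=D@N;R=np.hypot(D@T,D[:,2]);return np.hypot(A,R-.172)-.02
    s=least_squares(res,[.6,-.024,-.222],args=(X[k],),loss="soft_l1",f_scale=.003);print("torus side",s.x,k.sum(),np.abs(s.fun).mean())
    g=np.load("pics/scene0.npz");Y,uu,vv=pts("scene",g["p"],g["d"],np.ones(d.shape,bool))
    a,b,z=Q(Y,C0);r=np.hypot(b,z);k2=(r>.15)&(r<.2)&(abs(a)<.045)&(z>0)
    s2=least_squares(res,[.6,-.024,-.222],args=(Y[k2],),loss="soft_l1",f_scale=.003);print("torus scene",s2.x,k2.sum(),np.abs(s2.fun).mean())
    R,_,_=pts("side",p,d,red(p))
    for q in (s.x,s2.x,(s.x+s2.x)/2):
        T=np.array([-np.sin(q[2]),np.cos(q[2]),0]);D=R-[q[0],q[1],.222]
        print("valve",np.degrees(np.arctan2(np.median(D@T),np.median(D[:,2]))),np.hypot(D@T,D[:,2]).mean())
c=get_calibration("wrist");print(np.round(c["T_tool_cam"],3))
print(state()["orientation"])
p,d=snapshot("wrist");cv2.imwrite("pics/w0.png",p[:,:,::-1])
```

```text
torus side [ 0.59719217 -0.02677929 -0.23002328] 6030 0.0010765910555444107
torus scene [ 0.59788434 -0.02684194 -0.22774262] 2562 0.0009682249679864098
valve -145.13294478920875 0.10770316917574801
valve -145.09211759988372 0.10775275503696205
valve -145.11233429663537 0.1077281997246178
[[-0.001 -0.958 -0.287  0.072]
 [ 1.    -0.001  0.001 -0.001]
 [-0.001 -0.287  0.958 -0.132]
 [ 0.     0.     0.     1.   ]]
[-3.14031274e+00 -2.51929536e-04  2.33811716e-01]
```

View pics/w0.png

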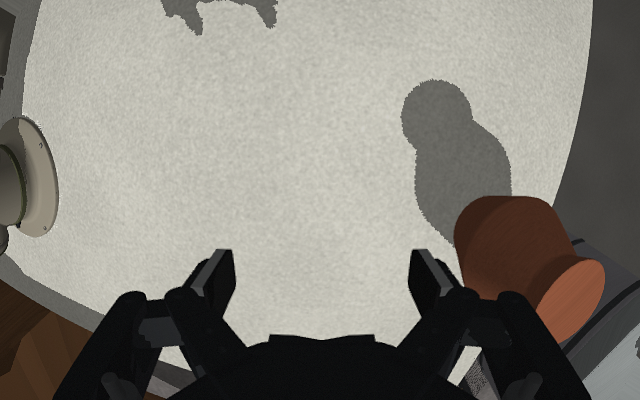

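The wrist view shows the open pads with inner edges at about (235,250) and (412,250), and links bulging outward behind them. I'll measure the links' width in the tool frame from the depth.

```bash
cat >> h.py <<'E'
def wrist(d):
    c=get_calibration("wrist");K=c["K"];T=c["T_tool_cam"]
    v,u=np.nonzero(d>0);x=(u-K[0,2])/K[0,0];y=(v-K[1,2])/K[1,1];r=np.hypot(x,y)+1e-9
    z=d[v,u];k=np.tan(np.minimum(r,1.5))/r
    X=np.c_[x*k*z,y*k*z,z]
    return X@T[:3,:3].T+T[:3,3],u,v
E
python3 - <<'E'
from h import *
p,d=snapshot("wrist");X,u,v=wrist(d)
k=(X[:,2]<.03)&(abs(X[:,1])<.11)&(X[:,0]<.08)
P=X[k];print(len(P))
for z in np.arange(-.14,.03,.01):
    s=P[(P[:,2]>=z)&(P[:,2]<z+.01)]
    if len(s): print(round(z,3),len(s),"y",np.round(np.percentile(s[:,1],[0,1,50,99,100]),3),"x",np.round(np.percentile(s[:,0],[0,50,100]),3))
E
```

```text
41266
-0.1 5267 y [-0.071 -0.069  0.007  0.068  0.07 ] x [0.002 0.011 0.02 ]
-0.09 9763 y [-0.072 -0.069 -0.001  0.068  0.071] x [-0.012  0.011  0.02 ]
-0.08 9451 y [-0.073 -0.07  -0.001  0.069  0.072] x [-0.015  0.01   0.017]
-0.07 6045 y [-0.074 -0.072 -0.     0.071  0.074] x [-0.014  0.01   0.017]
-0.06 5587 y [-0.075 -0.073 -0.039  0.072  0.075] x [-0.014  0.006  0.015]
-0.05 1260 y [-0.072 -0.068  0.041  0.067  0.072] x [-0.     0.01   0.013]
-0.04 1170 y [-0.057 -0.056 -0.043  0.055  0.056] x [-0.012  0.006  0.011]
-0.03 1293 y [-0.057 -0.056 -0.043  0.055  0.056] x [-0.013  0.006  0.011]
-0.02 1018 y [-0.057 -0.056  0.042  0.055  0.056] x [-0.013  0.005  0.011]
-0.01 412 y [-0.055 -0.049 -0.043  0.048  0.053] x [-0.013  0.002  0.01 ]
```

Measured so far:
- **Wheel:** centre (0.5975, -0.027, 0.222), yaw -0.229. The side and scene torus fits agree to 1 mm, and the cap radius comes out at 107 mm, as expected.
- **Valve:** 145° clockwise of twelve as the robot sees it. Spokes therefore stand at 65° and 5° on the left, and I'll push left spokes downward.
- **Gripper:** the outer link of the open finger bulges 18 mm past the finger's back, so it has to go through the window first.

I'm moving to a point in front of the wheel's left window.

carry_out --pt "0.039 0.071 0" --pt "0.039 0.071 0" --pt "0.039 0.071 0" --pt "0.039 0.071 0" --pt "0.039 0.071 0" --pt "0.039 0.071 0" --pt "0.039 0.071 0" --pt "0.039 0.071 0" --pt "0.039 0.071 0" --pt "0.039 0.071 0" --roll '[0.05,0.05,0.05,0.05,0.05,0.05,0.05,0.05,0.05,0.05]' --fingers 1

```text
time_s: 1.2
ee_pos: [0.362, -0.0981, 0.24]
orientation: [-3.142, -0.001, 1.039]
force: [0.1, -0.4, 0.6]
width: 0.0851
```

carry_out --pt "0.031 0.054 -0.005" --pt "0.031 0.054 -0.005" --pt "0.031 0.054 -0.005" --pt "0.031 0.054 -0.005" --pt "0.031 0.054 -0.005" --pt "0 0 0" --pt "0 0 0" --roll '[0.039,0.039,0.039,0.039,0.039,0,0]'

```text
time_s: 1.9
ee_pos: [0.4584, 0.077, 0.2242]
orientation: [3.141, -0.001, 1.369]
force: [0.4, -0.0, -0.8]
width: 0.0852
```

```bash
cat >> h.py <<'E'
C=np.array([.5975,-.0268,.222]);N=np.array([np.cos(.229),-np.sin(.229),0]);T=np.array([-N[1],N[0],0])
def rep(name=None):
    s=state();D=s["ee_pos"]-C
    print("t",round(s["time_s"],2),"a %.1f t %.1f zb %.1f"%tuple(1000*np.array([D@N,D@T,D[2]+.047])),"yaw",round(s["orientation"][2],3),"F n/t/z",np.round([s["force"]@N,s["force"]@T,s["force"][2]],2))
    if name:
        p,d=snapshot("side");R,u,v=pts("side",p,d,red(p));k=abs(np.hypot((R-C)@T,R[:,2]-C[2])-.115)<.03
        R=R[k]-C;print("valve",np.degrees(np.arctan2(np.median(R@T),np.median(R[:,2]))),k.sum())
        cv2.imwrite(f"pics/{name}.png",cv2.resize(p[40:245,215:455],None,fx=3,fy=2.9,interpolation=2)[:,:,::-1])
        return p,d
E
python3 - <<'E'
from h import *
p,d=rep("a1")
X,u,v=wrist(snapshot("wrist")[1])
k=(X[:,2]<.0)&(X[:,1]<.1)&(X[:,1]>.045)&(X[:,0]<.05)
P=X[k]
for z in np.arange(-.12,.0,.01):
    s=P[(P[:,2]>=z)&(P[:,2]<z+.01)]
    if len(s): print(round(z,3),len(s),"y",np.round(s[:,1].max(),3),"x at y>.05",np.round(np.percentile(s[:,0],[0,50,100]),3))
E
```

```text
t 1.9 a -159.0 t 69.6 zb 49.2 yaw 1.369 F n/t/z [ 0.38  0.06 -0.79]
valve nan 0
-0.1 1461 y 0.068 x at y>.05 [0.003 0.011 0.014]
-0.09 1443 y 0.07 x at y>.05 [-0.009  0.011  0.014]
-0.08 1531 y 0.071 x at y>.05 [-0.013  0.01   0.013]
-0.07 1249 y 0.073 x at y>.05 [-0.014  0.01   0.013]
-0.06 2453 y 0.073 x at y>.05 [-0.013  0.005  0.014]
-0.05 392 y 0.071 x at y>.05 [0.006 0.012 0.014]
-0.04 137 y 0.055 x at y>.05 [0.006 0.011 0.011]
-0.03 178 y 0.055 x at y>.05 [0.006 0.007 0.011]
-0.02 130 y 0.055 x at y>.05 [0.006 0.009 0.011]
-0.01 16 y 0.053 x at y>.05 [0.006 0.011 0.011]
  return _methods._mean(a, axis=axis, dtype=dtype,
  ret = ret.dtype.type(ret / rcount)
```

View pics/a1.png

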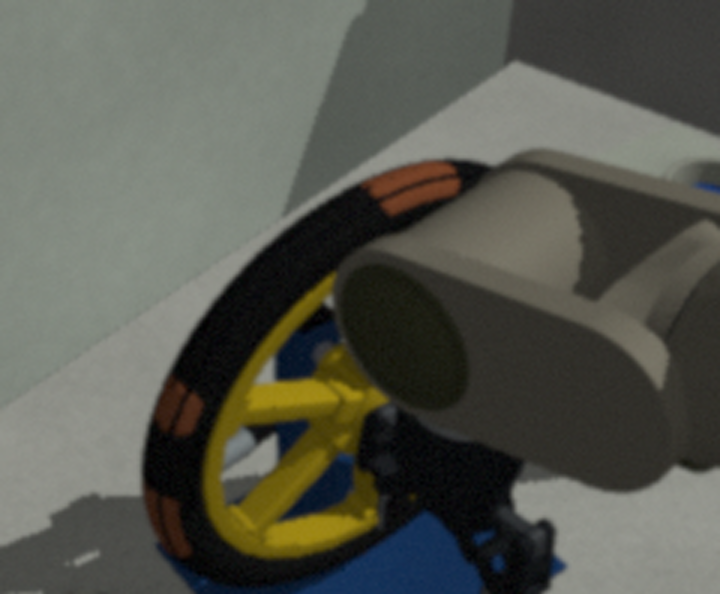

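The side crop shows the wrist casing at about (410,330) hiding the hub and valve, while the left-hand spokes at about (290,400) stay visible. I'll check how far the wrist reaches toward the wheel.

Run:
```python
from h import *
rep()
D0=(state()["ee_pos"]-C)
for n in ("scene","side"):
    p,d=snapshot(n);X,u,v=pts(n,p,d,d>0);D=X-C;a=D@N*1e3-D0@N*1e3;t=D@T*1e3-D0@T*1e3;z=(X[:,2]-state()["ee_pos"][2])*1e3
    k=(a<132)&(a>-100)&(abs(t)<150)&(X[:,2]>.1)
    for zz in range(-20,400,20):
        m=k&(z>=zz)&(z<zz+20)
        if m.sum()>5: print(n,zz,m.sum(),"a",np.round(np.percentile(a[m],[0,2,98,100])),"t",np.round(np.percentile(t[m],[0,100])))
```

```text
t 2.0 a -159.0 t 68.7 zb 49.4 yaw 1.367 F n/t/z [ 0.26 -0.37  0.27]
scene -20 18 a [120. 120. 132. 132.] t [-66. -43.]
scene 0 100 a [-56. -54. 130. 132.] t [-79.  15.]
scene 20 74 a [-56. -55.  56.  57.] t [-12.  15.]
scene 40 214 a [-73. -69.  74.  74.] t [-12.  18.]
scene 60 305 a [-72. -70.  72.  73.] t [-14.  21.]
scene 80 329 a [-70. -67.  70.  71.] t [-12.  23.]
scene 100 218 a [-67. -66.  66.  68.] t [-11.  38.]
scene 120 214 a [-35. -33.  37.  38.] t [-2. 39.]
scene 140 265 a [-35. -32.  37.  37.] t [-6. 40.]
scene 160 165 a [-31. -29.  36.  38.] t [ 8. 41.]
scene 180 80 a [-14.   5.  39.  40.] t [-2. 57.]
scene 200 244 a [-85. -73.  40.  42.] t [-37.  67.]
scene 220 594 a [-100.  -97.   45.   51.] t [-57.  73.]
scene 240 970 a [-100.  -95.   50.   53.] t [-58.  74.]
scene 260 1463 a [-100.  -93.   44.   51.] t [-56.  72.]
scene 280 1997 a [-100.  -92.   27.   37.] t [-66.  66.]
scene 300 864 a [-100.  -99.  -39.  -27.] t [-72.  55.]
side 0 92 a [-57. -57. 130. 132.] t [-63.  12.]
side 20 123 a [-57. -57.  55.  56.] t [-11.  12.]
side 40 274 a [-75. -74.  68.  73.] t [-13.  15.]
side 60 392 a [-74. -72.  69.  73.] t [-15.  18.]
side 80 381 a [-71. -71.  65.  68.] t [-15.  20.]
side 100 340 a [-69. -68.  64.  66.] t [-15.  29.]
side 120 336 a [-39. -38.  15.  25.] t [-21.  38.]
side 140 332 a [-38. -38.  19.  25.] t [-7. 38.]
side 160 189 a [-36. -34.  13.  18.] t [12. 38.]
side 200 240 a [-76. -69.  20.  25.] t [48. 64.]
side 220 682 a [-100.  -97.   29.   35.] t [-48.  70.]
side 240 1074 a [-100.  -97.   32.   37.] t [-51.  71.]
side 260 1826 a [-100.  -96.   30.   48.] t [-52.  70.]
side 280 3144 a [-100.  -94.   24.   37.] t [-63.  63.]
side 300 1721 a [-100.  -99.  -34.  -25.] t [-74.  53.]
```

Casing reaches 53 mm toward the wheel, 220-280 mm above the TCP, so I'll work with the TCP 79 mm before mid-plane. That leaves 6 mm clear of the tyre with the link about 8-10 mm into the window.

carry_out --pt "-0.0053 -0.0227 0.006" --pt "0 0 0" --pt "0.0325 -0.0076 0" --pt "0.0325 -0.0076 0" --pt "0.0325 -0.0076 0" --pt "0 0 0" --pt "0 0 0" --roll '[-0.016,0,0,0,0,0,0]'

```text
time_s: 2.8
ee_pos: [0.5138, 0.0448, 0.2291]
orientation: [3.139, -0.002, 1.333]
force: [-0.5, -0.7, 0.1]
width: 0.0854
```

```bash
python3 -c "
from h import *
rep()"
```

```text
t 2.8 a -97.8 t 50.7 zb 54.1 yaw 1.333 F n/t/z [-0.29 -0.77  0.13]
```

carry_out --pt "0.0015 0.0065 -0.0067" --pt "0 0 0" --pt "0.0155 -0.0036 0" --pt "0.0155 -0.0036 0" --pt "0 0 0" --roll '[0,0,0,0,0]'

```text
time_s: 3.3
ee_pos: [0.5329, 0.0451, 0.2252]
orientation: [3.139, -0.002, 1.334]
force: [-0.2, -0.1, 0.3]
width: 0.0859
```

```bash
python3 -c "
from h import *
rep()"
```

```text
t 3.3 a -79.2 t 55.3 zb 50.2 yaw 1.334 F n/t/z [-0.19 -0.19  0.28]
```

carry_out --pt "0.0033 -0.0008 0" --pt "0.0033 -0.0008 0" --pt "0.0033 -0.0008 0" --pt "0 0 0" --roll '[0,0,0,0]'

```text
time_s: 3.7
ee_pos: [0.5396, 0.0434, 0.225]
orientation: [3.139, -0.002, 1.334]
force: [0.1, 0.4, 0.6]
width: 0.0852
```

carry_out --pt "0.0016 -0.0004 0" --pt "0.0016 -0.0004 0" --roll '[0,0]'

```text
time_s: 3.9
ee_pos: [0.5414, 0.0429, 0.2251]
orientation: [3.139, -0.002, 1.334]
force: [-1.8, -0.7, -0.0]
width: 0.0856
```

```bash
python3 -c "
from h import *
rep()"
```

```text
t 3.9 a -70.5 t 55.2 zb 50.1 yaw 1.334 F n/t/z [-1.55 -1.05 -0.  ]
```

The finger's back touches the spoke front exactly where predicted (a = -70.5 mm). I'll hold lightly and press a touch more.

carry_out --pt "0.001 -0.0002 0" --pt "0.001 -0.0002 0" --pt "0.0005 0 0" --roll '[0,0,0]'

```text
time_s: 4.2
ee_pos: [0.5413, 0.043, 0.2253]
orientation: [-3.14, -0.001, 1.334]
force: [-2.8, 0.1, 0.7]
width: 0.0855
```

carry_out --pt "-0.0138 0.0032 0" --pt "0 0 0" --pt "0.0016 0.0069 -0.0092" --pt "0.0016 0.0069 -0.0092" --pt "0.0016 0.0069 -0.0092" --pt "0.0016 0.0069 -0.0092" --roll '[0,0,0,0,0,0]'

```text
time_s: 4.8
ee_pos: [0.5368, 0.0618, 0.2024]
orientation: [3.14, -0.0, 1.332]
force: [-2.1, -1.7, 2.5]
width: 0.0856
```

```bash
python3 -c "
from h import *
rep()"
```

```text
t 4.8 a -79.2 t 72.5 zb 27.4 yaw 1.332 F n/t/z [-1.63 -2.12  2.47]
```

carry_out --pt "0.0012 0.005 -0.0077" --pt "0.0012 0.005 -0.0077" --pt "0.0012 0.005 -0.0077" --pt "0.0012 0.005 -0.0077" --pt "0.0008 0.0032 -0.0097" --pt "0.0008 0.0032 -0.0097" --pt "0.0008 0.0032 -0.0097" --roll '[0,0,0,0,0,0,0]'

```text
time_s: 5.5
ee_pos: [0.5418, 0.0818, 0.1632]
orientation: [3.139, -0.001, 1.333]
force: [-1.0, -1.9, 2.6]
width: 0.0852
```

```bash
python3 -c "
from h import *
rep('a2')"
```

```text
t 5.5 a -78.9 t 93.2 zb -11.8 yaw 1.333 F n/t/z [-0.58 -2.09  2.57]
valve nan 0
  return _methods._mean(a, axis=axis, dtype=dtype,
  ret = ret.dtype.type(ret / rcount)
```

View pics/a2.png

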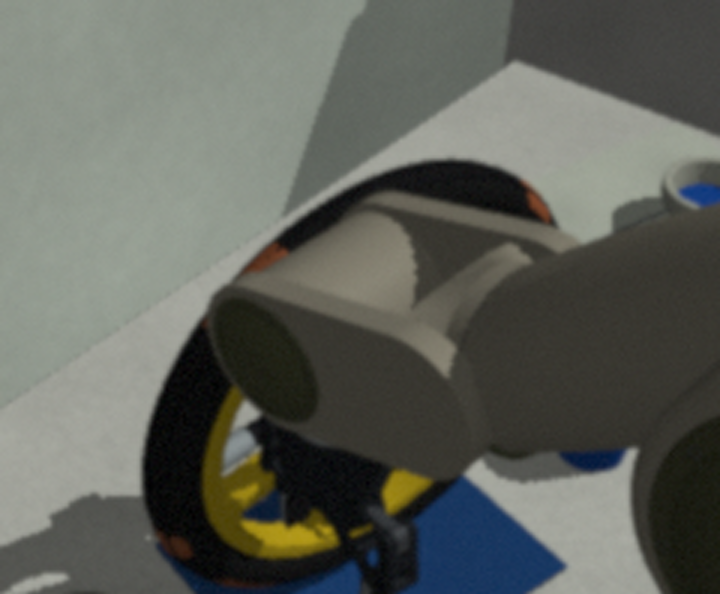

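The wheel is turning counter-clockwise as planned: the clay patch first at (352,104) in the full frame is now near (303,130). I'll finish this stroke, back straight out and look.

carry_out --pt "0.0004 0.0016 -0.0088" --pt "0.0004 0.0016 -0.0088" --pt "0.0004 0.0016 -0.0088" --pt "0.0004 0.0016 -0.0088" --pt "0.0004 0.0016 -0.0088" --pt "0.0004 0.0016 -0.0088" --pt "0 0 0" --roll '[0,0,0,0,0,0,0]'

```text
time_s: 6.25
ee_pos: [0.5434, 0.0889, 0.1274]
orientation: [3.141, -0.002, 1.334]
force: [-0.7, 0.4, -0.2]
width: 0.0854
```

```bash
python3 -c "
from h import *
rep()"
```

```text
t 6.25 a -79.0 t 100.4 zb -47.6 yaw 1.334 F n/t/z [-0.8   0.26 -0.2 ]
```

carry_out --pt "0 0 0.003" --pt "-0.0325 0.0076 0" --pt "-0.05 0.0117 0" --pt "-0.065 0.0152 0" --pt "-0.065 0.0152 0.02" --pt "-0.02 0 0.08" --pt "-0.02 0 0.08" --pt "0 0 0" --roll '[0,0,0,0,0,0,0,0]'

```text
time_s: 7.05
ee_pos: [0.3829, 0.1192, 0.2386]
orientation: [-3.134, -0.0, 1.333]
force: [-0.1, -0.1, -1.2]
width: 0.0854
```

Run:
```python
from h import *
p,d=rep("a3")
X,u,v=pts("side",p,d,yellow(p));D=X-C;r=np.hypot(D@T,D[:,2]);a=D@N
k=(r>.06)&(r<.135)&(a>-.025)&(a<-.005)
th=np.degrees(np.arctan2(D@T,D[:,2]))[k]
h,_=np.histogram(th,np.arange(-180,181,5));print(k.sum(),[(int(-180+5*i),int(c)) for i,c in enumerate(h) if c>5])
print("spoke phase mod60",np.degrees(np.angle(np.mean(np.exp(1j*np.radians(6*th)))))/6)
```

```text
t 7.05 a -242.1 t 93.4 zb 63.6 yaw 1.333 F n/t/z [-0.04 -0.08 -1.2 ]
valve -84.20896893463336 8
1040 [(-180, 54), (-175, 22), (-60, 42), (-55, 146), (-50, 21), (-5, 8), (0, 78), (5, 122), (10, 8), (50, 6), (55, 104), (60, 95), (65, 27), (115, 133), (120, 76), (125, 18), (175, 74)]
spoke phase mod60 2.807006975666732
```

Valve is at about -84°, so the stroke turned the wheel 61°. I'll go in again for the second stroke on the next spoke, which stands at about 65°.

carry_out --pt "-0.0072 -0.0308 -0.01" --pt "-0.0072 -0.0308 -0.01" --pt "0.039 -0.0091 0" --pt "0.039 -0.0091 0" --pt "0.039 -0.0091 0" --pt "0.039 -0.0091 0" --pt "0.039 -0.0091 0" --pt "0.039 -0.0091 0" --pt "0 0 0" --roll '[0,0,0,0,0,0,0,0,0]'

```text
time_s: 8.0
ee_pos: [0.5174, 0.0456, 0.2148]
orientation: [-3.117, 0.002, 1.331]
force: [0.1, -0.2, -0.2]
width: 0.0854
```

Run:
```python
from h import *
rep()
for n in ("pics/side0.npz",):
    f=np.load(n);p,d=f["p"],f["d"]
    X,u,v=pts("side",p,d,yellow(p));D=X-C;r=np.hypot(D@T,D[:,2]);a=D@N
    k=(r>.06)&(r<.135)&(a>-.025)&(a<-.005)
    th=np.degrees(np.arctan2(D@T,D[:,2]))[k]
    print("spoke phase at start",np.degrees(np.angle(np.mean(np.exp(1j*np.radians(6*th)))))/6)
```

```text
t 8.0 a -94.4 t 52.3 zb 39.8 yaw 1.331 F n/t/z [ 0.11 -0.22 -0.18]
spoke phase at start 3.802649428598792
```

carry_out --pt "0.001 0.005 0.0175" --pt "0 0 0" --pt "0.0127 -0.003 0" --pt "0.0127 -0.003 0" --pt "0 0 0" --roll '[0,0,0,0,0]'

```text
time_s: 8.5
ee_pos: [0.5325, 0.0456, 0.2248]
orientation: [-3.113, 0.002, 1.332]
force: [-0.9, 0.6, -0.2]
width: 0.0852
```

```bash
python3 -c "
from h import *
rep();print(state()['orientation'],state()['joints'])"
```

```text
t 8.5 a -79.8 t 55.8 zb 49.8 yaw 1.332 F n/t/z [-1.    0.41 -0.15]
[-3.11282113e+00  2.35844799e-03  1.33162104e+00] [-1.36469219e-01  3.78909347e-01  1.35294459e+00  6.09683271e-04
  1.43860041e+00  1.02650913e-01]
```

The tool has tilted 1.7° toward the wheel, so I'll back off 5 mm while pushing this stroke.

carry_out --pt "-0.0004 0.0074 -0.0092" --pt "-0.0004 0.0074 -0.0092" --pt "-0.0004 0.0074 -0.0092" --pt "-0.0004 0.0074 -0.0092" --pt "-0.0004 0.0054 -0.0077" --pt "0.0012 0.005 -0.0077" --pt "0.0012 0.005 -0.0077" --pt "0.0012 0.005 -0.0077" --roll '[0,0,0,0,0,0,0,0]'

```text
time_s: 9.3
ee_pos: [0.5328, 0.0777, 0.1816]
orientation: [-3.114, 0.004, 1.331]
force: [-2.7, -1.7, 2.2]
width: 0.0854
```

```bash
python3 -c "
from h import *
rep();print(state()['orientation'])"
```

```text
t 9.3 a -86.7 t 87.1 zb 6.6 yaw 1.331 F n/t/z [-2.22 -2.24  2.19]
[-3.1141883   0.0037309   1.33076754]
```

carry_out --pt "0.0014 0.0024 -0.0088" --pt "0.0014 0.0024 -0.0088" --pt "0.0014 0.0024 -0.0088" --pt "0.0012 0.0024 -0.0088" --pt "0.0012 0.0024 -0.0088" --roll '[0,0,0,0,0]'

```text
time_s: 9.8
ee_pos: [0.5365, 0.0863, 0.1527]
orientation: [-3.112, 0.003, 1.331]
force: [0.2, 1.2, 2.5]
width: 0.0851
```

```bash
python3 -c "
from h import *
rep();print(state()['orientation'])"
```

```text
t 9.8 a -85.1 t 96.3 zb -22.3 yaw 1.331 F n/t/z [-0.04  1.19  2.53]
[-3.11242237  0.00314513  1.3314875 ]
```

carry_out --pt "0.0004 0.0016 -0.0088" --pt "0.0004 0.0016 -0.0088" --pt "0.0004 0.0016 -0.0088" --pt "0.0004 0.0016 -0.0088" --pt "0.0004 0.0012 -0.0085" --pt "0 0 0" --pt "0 0 0.003" --roll '[0,0,0,0,0,0,0]'

```text
time_s: 10.5
ee_pos: [0.5385, 0.0915, 0.1247]
orientation: [-3.113, 0.003, 1.332]
force: [-0.0, -0.5, 0.1]
width: 0.0855
```

carry_out --pt "-0.02 0.0047 0" --pt "-0.03 0.007 0" --pt "-0.03 0.007 0" --pt "-0.03 0.007 0" --pt "-0.03 0.007 0.01" --pt "-0.03 0.007 0.03" --pt "-0.03 0.007 0.04" --pt "-0.03 0.007 0.05" --pt "-0.02 0.005 0.05" --pt "0 0 0" --roll '[0,0,0,0,0,0,0,0,0,0]'

```text
time_s: 11.5
ee_pos: [0.381, 0.1267, 0.2368]
orientation: [-3.11, 0.004, 1.33]
force: [0.8, -0.1, -0.5]
width: 0.0854
```

```bash
cat >> h.py <<'E'
def phase(p,d):
    X,u,v=pts("side",p,d,yellow(p));D=X-C;r=np.hypot(D@T,D[:,2]);a=D@N
    k=(r>.06)&(r<.135)&(a>-.025)&(a<-.005)
    th=np.degrees(np.arctan2(D@T,D[:,2]))[k]
    print("phase",np.degrees(np.angle(np.mean(np.exp(1j*np.radians(6*th)))))/6,k.sum())
E
python3 -c "
from h import *
phase(*rep('a4'));print(state()['orientation'])"
```

```text
t 11.5 a -245.6 t 100.3 zb 61.8 yaw 1.33 F n/t/z [ 0.79  0.04 -0.5 ]
valve -22.61514574077443 23
phase 5.120344777798631 1023
[-3.10735161  0.00462313  1.329385  ]
```

View pics/a4.png

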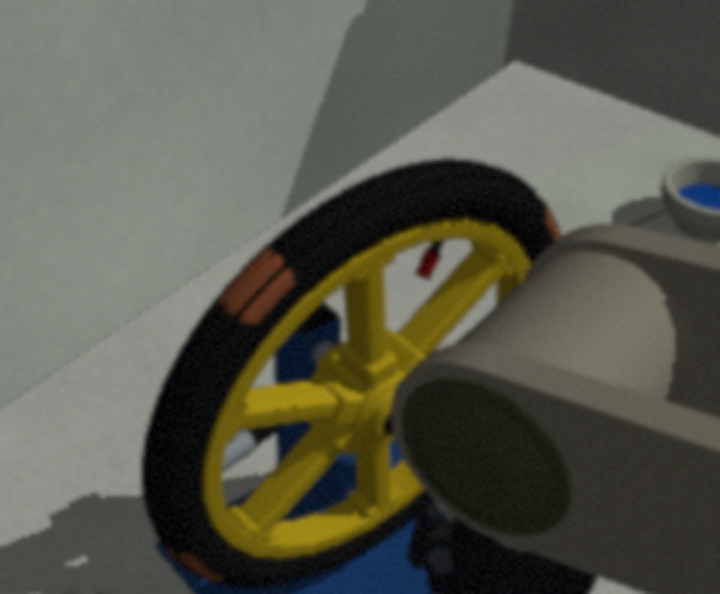

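Crop shows the red cap at (428,265), right of twelve, and a left spoke at about (295,400). The valve is at about -23°, so one last push takes the spoke from about 67° to 90°.

carry_out --pt "-0.0057 -0.0243 0" --pt "-0.0057 -0.0243 0" --pt "-0.0057 -0.0243 0" --pt "0.03 -0.007 0" --pt "0.03 -0.007 0" --pt "0.03 -0.007 0" --pt "0.03 -0.007 0" --pt "0.03 -0.007 0" --pt "0.03 -0.007 0" --pt "0.03 -0.007 0" --roll '[0,0,0,0,0,0,0,0,0,0]'

```text
time_s: 12.55
ee_pos: [0.4988, 0.0487, 0.2252]
orientation: [-3.09, 0.008, 1.327]
force: [-0.6, 0.3, 0.2]
width: 0.0853
```

```bash
python3 -c "
from h import *
rep();print(state()['orientation'])"
```

```text
t 12.55 a -113.3 t 51.2 zb 50.2 yaw 1.327 F n/t/z [-0.67  0.14  0.18]
[-3.09027742  0.00751567  1.32705391]
```

carry_out --pt "0.0015 0.0065 0.003" --pt "0.0155 -0.0036 0" --pt "0.0155 -0.0036 0" --pt "0.0145 -0.0034 0.001" --pt "0 0 0" --roll '[0,0,0,0,0]'

```text
time_s: 13.05
ee_pos: [0.5294, 0.0453, 0.2242]
orientation: [-3.085, 0.008, 1.326]
force: [0.7, 0.3, -0.2]
width: 0.0855
```

```bash
python3 -c "
from h import *
rep();print(state()['orientation'])"
```

```text
t 13.05 a -82.7 t 54.8 zb 49.2 yaw 1.326 F n/t/z [ 0.62  0.49 -0.23]
[-3.08453551  0.00834029  1.325966  ]
```

carry_out --pt "0.0006 0.0064 -0.0082" --pt "0.0006 0.0064 -0.0082" --pt "0.0006 0.0064 -0.0082" --pt "0.0006 0.0064 -0.0082" --pt "0.0006 0.0064 -0.0082" --pt "0.0006 0.0064 -0.0082" --pt "0.0006 0.0064 -0.0082" --pt "0 0 0" --roll '[0,0,0,0,0,0,0,0]'

```text
time_s: 13.85
ee_pos: [0.5312, 0.0748, 0.1874]
orientation: [-3.086, 0.009, 1.326]
force: [-0.6, 0.2, 2.1]
width: 0.0853
```

```bash
python3 -c "
from h import *
phase(*rep('a5'))" 2>/dev/null
```

```text
t 13.85 a -87.6 t 83.9 zb 12.4 yaw 1.326 F n/t/z [-0.59  0.03  2.15]
valve nan 0
phase 27.823381991216106 322
```

carry_out --pt "0 0 -0.0042" --pt "0 0 0" --pt "0 0 0.004" --pt "-0.02 0.0047 0.001" --pt "-0.03 0.007 0.001" --pt "-0.03 0.007 0.001" --pt "-0.03 0.007 0.001" --pt "-0.03 0.007 0.005" --pt "-0.03 0.007 0.01" --pt "-0.03 0.007 0.01" --roll '[0,0,0,0,0,0,0,0,0,0]'

```text
time_s: 14.9
ee_pos: [0.4082, 0.1024, 0.2053]
orientation: [-3.085, 0.008, 1.324]
force: [-0.3, -0.7, 0.1]
width: 0.0856
```

carry_out --pt "-0.02 0.03 0.03" --pt "-0.02 0.03 0.03" --pt "-0.02 0.03 0.03" --pt "0 0 0" --roll '[0,0,0,0]'

```text
time_s: 15.3
ee_pos: [0.3686, 0.158, 0.2627]
orientation: [-3.086, 0.007, 1.323]
force: [0.5, 0.3, -0.5]
width: 0.0853
```

Run:
```python
from h import *
p,d=rep('a6');phase(p,d)
R,u,v=pts("side",p,d,red(p));D=R-C
print(np.round(np.c_[u,v,1e3*(D@N),1e3*(D@T),1e3*D[:,2]])[::2])
from scipy.optimize import least_squares
X,u,v=pts("scene",*(lambda s:(s[0],s[1],s[1]>0))(snapshot("scene")))
D=X-[.5975,-.0268,.222];r=np.hypot(D@T,D[:,2]);k=(r>.15)&(r<.2)&(abs(D@N)<.045)&(D[:,2]>0)
def res(q,P):
    n=np.array([np.cos(q[2]),np.sin(q[2]),0]);t=np.array([-n[1],n[0],0]);D=P-[q[0],q[1],.222]
    return np.hypot(D@n,np.hypot(D@t,D[:,2])-.172)-.02
print("wheel now",least_squares(res,[.5975,-.0268,-.229],args=(X[k],),loss="soft_l1",f_scale=.003).x)
```

```text
t 15.3 a -264.9 t 128.0 zb 87.7 yaw 1.323 F n/t/z [ 0.43  0.37 -0.45]
valve 3.026920122021184 20
phase -29.026371897763983 850
[[340. 133.  -4.   3. 125.]
 [340. 134.  -6.   5. 124.]
 [339. 135.  -4.   6. 121.]
 [337. 136.  -1.   8. 117.]
 [339. 136.  -5.   7. 119.]
 [337. 137.  -1.   8. 115.]
 [340. 137.  -5.   4. 115.]
 [339. 138.  -6.   7. 115.]
 [337. 139.  -4.  10. 112.]
 [339. 139.  -5.   6. 111.]]
wheel now [ 0.59792507 -0.0267682  -0.22735634]
```

View pics/a6.png

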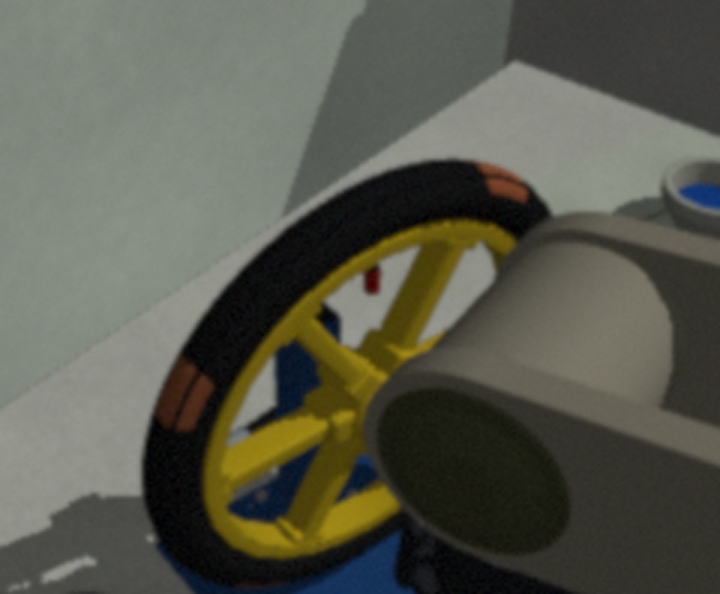

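The crop shows the cap at about (372,280), straight above the hub, with the hand clear. The cap measures +3° and the spokes agree at about +1 to +2°, inside the 7° limit. The wheel centre has not shifted, so I'm handing the job in.

```bash
python3 -c "
from cell import *
print(finish_job())"
```

```text
the job is handed in; nothing more can be done
None
```

I turned the wheel about 147° with three gentle downward pushes on successive left-hand spokes, then pulled the hand well clear and handed the job in. It took about 15 s of the 72 s. No verdict is reported, so the result rests on my own checks.

**Last checks**
- **Valve:** the red cap measured +3.0° from vertical. The spoke angles put it at about +1 to +2°. Both are inside the 7° limit.
- **Wheel and stand:** the wheel centre, refitted after the last push, was within 1 mm of where it began, so the stand did not shift noticeably.
- **Forces:** readings were about 3–4 N at most while pushing, and near zero once the hand was away.

**Weaknesses**
- **What did the pushing:** the open gripper's outer finger link sticks out 18 mm past the fingertip, so the link did the turning. The finger itself only pressed on a spoke's front face, at roughly 1.5–2.8 N for about 0.3 s. If the judge does not count links as fingers, the push requirement rests on that press.
- **Tool tilt:** the tool drifted about 3° off vertical over the moves. I allowed for it by keeping the wrist farther from the tyre.
- **Loose items:** I did not re-measure the pot, tub, pump and spanner at the end. The TCP was never lower than about 120 mm above the table.

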